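# Put the desk's mixed pieces back into their collection trays

## Task

Put the five loose pieces away in their trays: the two brass weights in the green-floored tray and the two glass jars in the blue-floored tray, one piece to each bay, and the crystal specimen in the cardboard carton with the white floor. Every piece must end standing upright and flat on the tray floor. Keep the jars upright all the while, and leave the brass scale bowl and the dust brush where they are.

Things in the scene. Friction and masses are not known exactly. Their poses are not given: they have to be found in the camera images.
- big_weight_c (a point): Centre (half-way up) of the big brass scale weight: 54 mm tall, standing on the bench; a round body 42 mm in diameter and 36 mm high, with a 25 mm knob above it. About 0.4 kg. z is its axis, up.
- small_weight_c (a point): Centre (half-way up) of the small brass scale weight: 44 mm tall, a round body 30 mm in diameter and 30 mm high, with an 18 mm knob above it. About 0.16 kg. z is its axis, up.
- amber_jar_c (a point): Centre (half-way up) of the amber glass jar with the red cap: round, 38 mm in diameter, 56 mm tall with its cap, closed. About 60 g. z is its axis, up.
- green_jar_c (a point): Centre (half-way up) of the green glass jar with the white cap: round, 38 mm in diameter, 56 mm tall with its cap, closed. About 60 g. z is its axis, up.
- crystal_c (a point): Centre of the crystal specimen, 23 mm above its underside: a grey stone block 48 mm (x) by 34 mm (y) by 30 mm high with violet crystal points on top, about 46 mm tall in all. About 130 g. x is along its length, y across it, z up.
- green_tray: Tray with the GREEN floor, for the brass weights. Pale wooden tray, fixed to the bench, 122 mm (x) by 156 mm (y) outside, walls 6 mm thick and 22 mm high, floor 6 mm above the bench. A 4 mm divider along its x axis (y = 0), as high as the walls, parts it into two bays, each 110 mm (x) by 70 mm (y) inside, with centres at y = +37 mm and y = -37 mm in the tray's frame. Origin: centre of its underside; x is across its short side, y along its long side, z up.
- blue_tray: Tray with the BLUE floor, for the glass jars. Pale wooden tray, fixed to the bench, 122 mm (x) by 156 mm (y) outside, walls 6 mm thick and 22 mm high, floor 6 mm above the bench. A 4 mm divider along its x axis (y = 0), as high as the walls, parts it into two bays, each 110 mm (x) by 70 mm (y) inside, with centres at y = +37 mm and y = -37 mm in the tray's frame. Origin: centre of its underside; x is across its short side, y along its long side, z up.
- carton: Brown cardboard carton with the WHITE floor, for the crystal specimen. Fixed to the bench, open on top, undivided, 118 mm square outside, 110 mm square inside, walls 4 mm thick and 22 mm high, floor 6 mm above the bench. Origin: centre of its underside; z up.
- scale_bowl_c (a point): Bystander: loose brass scale bowl, 100 mm across and 35 mm high, at the left of the work; this point is on its axis half-way up. Leave it alone.
- dust_brush: Bystander: loose hand brush lying on the bench at the right of the work. Leave it alone.

How it is judged:
By the outcome, as a careful person would: the job done as asked, in the order asked, and still so for the second after the job is handed in, with the robot touching nothing.
It also fails if it takes over 120 s, if anything falls off the work surface, if the arm or the gripper's body presses on something with over 40 N, if the wrist force passes 120 N, or if a joint passes its speed limit or range.

## Robot

A 6-joint arm with a two-finger parallel gripper is mounted at the origin on the work surface. World frame = base frame: x ahead of the robot, y to its left, z up, the work surface at z = 0. Lengths are in m, angles in rad, forces in N, time in s.
With the tool pointing down it reaches from about 0.35 to 0.775 m from the base axis. Payload 5.5 kg.
Tool frame: the origin (TCP) lies midway between the tips of the shut fingers; the grasp point (between the pads) lies 19 mm behind it (manip.tcp_to_grasp is the z of the grasp point in the tool frame, in m); z points along the fingers, y is the line along which they close (so a half turn about z gives the same grasp; the last joint's range is limited). The gripper opens to 85 mm and grips with 20 to 120 N. Pads are 22 mm wide; open, the fingers measure 114 mm over their backs; the gripper's body (76 mm by 85 mm) begins 54 mm behind the grasp point. The pads swing forward as they close: fully open they stand 13 mm farther back than shut.
Start: joints at [1.143, 0.313, 0.046, 1.304, 0, 1.431], TCP at [0.163, 0.551, 0.208] pointing down, gripper open.
Joint ranges: [-2.76, 2.76], [-0.86, 1.69], [-1.03, 1.26], [-2.2, 2.34], [-1.47, 1.5], [-3.14, 3.14]. Speed limits (rad/s): [2.57, 2.57, 3.14, 3.14, 3.14, 3.14].

## Interface

Orientations are given as a unit quaternion [w, x, y, z].
In Python, from bench import manip gives the robot as it stands.
- The arm moves only by the tool arm_command, never from a script. Its argument "steps" is a list of rows, each a list of 5 numbers: the opening, from -1 (shut) to 1 (fully open), so that 0 is half open, then the shift along the tool's x, y, z in m, then the turn about the tool's z in degrees. In form: [[jaw, tx, ty, tz, spin], ...]. A call has 1 to 10 rows; each row is the pose to reach, as a shift and turn from the pose commanded when the call began, along the tool's axes at that moment; what a row does not reach only later rows make up. A row lasts 1/12 s, in which the tool goes at most 41.7 mm and 7.16 degrees, less where a joint would pass 70% of its speed; a pose out of reach is approached as far as the arm can. A call with a gripper value outside its range is refused whole. The fingers move at their own pace and stop on an object; "force" is the grip in N (left out, the last holds). Time passes only in rows, so rows that repeat a pose let the fingers close. It gives the time, the measured TCP pose, the force, the opening and the grip force at its end, in the units of the state.
- manip.sense(): the state, without advancing time (a new reading comes with each control period).
- manip.get_image(name): name is "scene" or "top"; returns the picture (420x560x3 uint8, red, green, blue); there is no depth.
- manip.camera_info(name): a dict with "camera_matrix" (3x3 intrinsics, pixels), "distortion" ([k1, k2, p1, p2, k3] as OpenCV has them; the pictures are not rectified), "R" (3x3) and "t" (3): a world point X has camera coordinates R X + t. Camera axes: x right, y down, z forward; pixel columns grow to the right and rows downward; lengths in m; the calibration is good to about 2 mm. A picture is of the moment at which its call begins. camera_info takes no time and is no camera call.
- manip.sign_off(): hands the job in; it is judged then, once.
The state is a dict: "time_s": time; "qpos": joint angles; "dq": joint speeds; "effort": joint torques, N m; "tcp_pos": TCP position; "orientation": TCP orientation; "ft_force": force on the tool from outside, world axes, zero at the start; "ft_torque": the same for the moment, N m; "finger_gap": opening from 0.0 (shut) to 1.0 (fully open); "finger_force": force on a finger pad.
Only numpy, scipy, OpenCV 4.12 (cv2) and the standard library are available. Lean on these libraries where they do the work, as an engineer would, in place of code of your own. Each camera call takes 0.05 s, during which the arm holds its last target. There are 200 camera calls.

## Working session

There is one attempt and no reset: what is moved stays moved. The work goes in short steps, Python scripts to look and compute and a tool call to move; the robot and the scene stay as the last step left them, time stands still between calls to the robot, and variables do not carry over. Pictures are saved under pics/ and viewed, at most 15 in all, crops included, and the job is handed in when it is done.

Besides the shell and the picture viewer there is one more tool, called after ">>>" by a JSON object that holds its "method" and its "body", one argument or row to a line. arm_command: Moves the arm, as the interface text tells. Its arguments: {"type":"object","properties":{"steps":{"type":"array","items":{"type":"array","items":{"type":"number"}}},"force":{"type":"number"}},"required":["steps"]}

```bash
mkdir -p pics
python3 - <<'E'
from bench import manip
import cv2
for n in("scene","top"):
    cv2.imwrite(f"pics/{n}0.png",manip.get_image(n)[:,:,::-1])
    c=manip.camera_info(n);print(n,c)
print(manip.sense(),manip.tcp_to_grasp)
E
```

```text
scene {'camera_matrix': array([[396.73612048,   0.        , 278.29615054],
       [  0.        , 396.73612048, 211.64122653],
       [  0.        ,   0.        ,   1.        ]]), 'distortion': array([0.03943416, 0.        , 0.        , 0.        , 0.        ]), 'R': array([[ 4.66485263e-01,  8.84528848e-01, -4.65168685e-04],
       [ 6.00015569e-01, -3.16824175e-01, -7.34577265e-01],
       [-6.49902159e-01,  3.42390360e-01, -6.78524889e-01]]), 't': array([-0.23896289, -0.26625062,  1.38877541])}
top {'camera_matrix': array([[546.23587064,   0.        , 273.59357372],
       [  0.        , 546.23587064, 213.34466904],
       [  0.        ,   0.        ,   1.        ]]), 'distortion': array([-0.19746876,  0.        ,  0.        ,  0.        ,  0.        ]), 'R': array([[-0.02291099, -0.99972453,  0.00509441],
       [-0.99245729,  0.02213001, -0.1205769 ],
       [ 0.12043094, -0.00781852, -0.99269092]]), 't': array([0.0173925 , 0.52757954, 1.3822052 ])}
{'time_s': 0.1, 'qpos': array([ 1.14340320e+00,  3.13951414e-01,  4.50768821e-02,  1.30361300e+00,
       -6.78981851e-06,  1.43119106e+00]), 'dq': array([ 0.0008905 , -0.00233288,  0.00254425, -0.00021456,  0.00045109,
        0.00097504]), 'effort': array([ 1.91810599e-03, -4.81725669e+01,  2.99243277e+01,  1.27437679e-02,
       -1.61454759e-04,  4.24571192e-05]), 'tcp_pos': array([0.16300489, 0.55088154, 0.20707681]), 'orientation': array([-2.33270343e-04,  1.43397822e-01,  9.89664766e-01, -8.12799344e-04]), 'ft_force': array([ 0.29611347,  0.09907832, -0.74976081]), 'ft_torque': array([-0.0429625 , -0.01940715, -0.06683164]), 'finger_force': 0.0, 'finger_gap': 1.0018049778534202} -0.0187
```

View pics/top0.png

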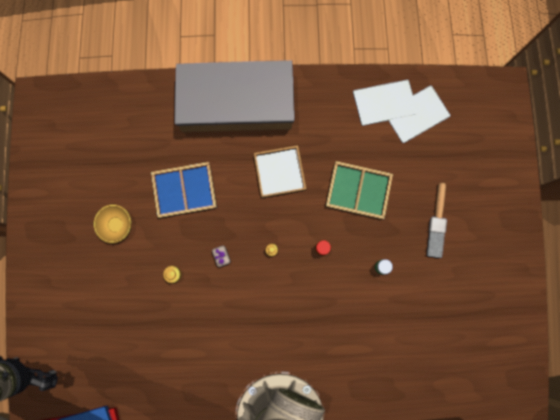

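View pics/scene0.png

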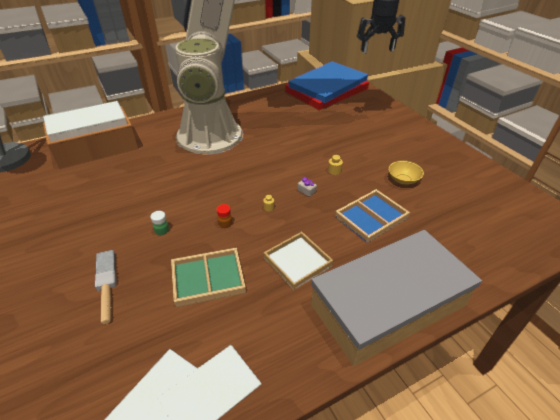

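```bash
cat > h.py <<'E'
import numpy as np,cv2
from bench import manip
def rays(n,px):
    c=manip.camera_info(n);u=cv2.undistortPoints(np.float64(px).reshape(-1,1,2),c["camera_matrix"],c["distortion"]).reshape(-1,2)
    return -c["R"].T@c["t"], np.c_[u,np.ones(len(u))]@c["R"]
def onz(n,px,z):
    o,d=rays(n,px);return (o+d*((z-o[2])/d[:,2])[:,None])[:,:2]
def proj(n,X):
    c=manip.camera_info(n);return cv2.projectPoints(np.float64(X).reshape(-1,1,3),cv2.Rodrigues(c["R"])[0],c["t"],c["camera_matrix"],c["distortion"])[0].reshape(-1,2)
def ortho(n,z,x0,x1,y0,y1,s):
    # rows: x decreasing downward, cols: y decreasing rightward, s px/m
    X,Y=np.meshgrid(np.arange(x1,x0,-1/s),np.arange(y1,y0,-1/s),indexing="ij")
    p=proj(n,np.c_[X.ravel(),Y.ravel(),0*X.ravel()+z]).astype(np.float32).reshape(*X.shape,2)
    return cv2.remap(manip.get_image(n),p[...,0],p[...,1],cv2.INTER_CUBIC)
def blob(im,box,f):
    x0,y0,x1,y1=box;s=im[y0:y1,x0:x1].astype(int);h=cv2.cvtColor(im[y0:y1,x0:x1],cv2.COLOR_RGB2HSV).astype(int)
    m=f(s,h).astype(np.uint8);k,l,st,_=cv2.connectedComponentsWithStats(m)
    i=1+st[1:,4].argmax();r,c=np.nonzero(l==i);return np.c_[c+x0,r+y0].astype(float)
E
python3 - <<'E'
from h import *
T=manip.get_image("top");S=manip.get_image("scene")
yel=lambda s,h:(h[...,0]>17)&(h[...,0]<35)&(h[...,1]>110)&(h[...,2]>90)
red=lambda s,h:((h[...,0]<6)|(h[...,0]>174))&(h[...,1]>180)&(h[...,2]>110)
wh=lambda s,h:(h[...,1]<60)&(h[...,2]>130)
gp=lambda s,h:(s[...,2]>s[...,0]-8)&(h[...,2]>70)
def tri(a,b):
    (o1,d1),(o2,d2)=rays("top",[a]),rays("scene",[b]);d1,d2=d1[0],d2[0]
    k=np.linalg.lstsq(np.c_[d1,-d2],o2-o1,rcond=None)[0];p,q=o1+k[0]*d1,o2+k[1]*d2
    return (p+q)/2,np.linalg.norm(p-q)
for n,bt,bs,f,z in [("big",(155,258,188,292),(322,148,348,180),yel,.027),("small",(260,238,284,262),(258,190,280,214),yel,.022),
 ("amber",(308,234,338,262),(212,200,236,222),red,.05),("green",(372,254,398,280),(148,206,172,226),wh,.05),("crystal",(208,242,236,270),(294,174,320,198),gp,.023)]:
    a=blob(T,bt,f);b=blob(S,bs,f);p,e=tri(a.mean(0),b.mean(0))
    print(n,len(a),len(b),a.mean(0),b.mean(0),"tri",p.round(4),round(e,4),"top@z",onz("top",[a.mean(0)],z).round(4),"scene@z",onz("scene",[b.mean(0)],z).round(4))
    if n=="crystal":
        r=cv2.minAreaRect(onz("top",a,.025).astype(np.float32)*1000);print(r)
for n,b,f in [("green_tray",(325,158,398,222),lambda s,h:(h[...,0]>50)&(h[...,0]<90)&(h[...,1]>100)),("blue",(145,158,222,222),lambda s,h:(h[...,0]>95)&(h[...,0]<125)&(h[...,1]>150)),("carton",(250,142,312,202),wh)]:
    P=[]
    x0,y0,x1,y1=b;h=cv2.cvtColor(T[y0:y1,x0:x1],cv2.COLOR_RGB2HSV).astype(int)
    r,c=np.nonzero(f(T[y0:y1,x0:x1].astype(int),h));q=onz("top",np.c_[c+x0,r+y0],.006)
    print(n,cv2.minAreaRect((q*1000).astype(np.float32)),q.mean(0))
im=ortho("top",.022,.3,.72,-.35,.35,1100)
cv2.imwrite("pics/ortho.png",im[:,:,::-1])
E
```

```text
big 243 229 [171.95061728 274.04938272] [335.00873362 164.57641921] tri [0.3755 0.2709 0.0245] 0.003 top@z [[0.3763 0.2717]] scene@z [[0.3777 0.2673]]
small 124 148 [271.53225806 249.65322581] [268.36486486 202.56756757] tri [0.434  0.0117 0.0212] 0.0026 top@z [[0.4345 0.0129]] scene@z [[0.4343 0.0101]]
amber 118 144 [321.86440678 247.94067797] [223.09722222 209.98611111] tri [ 0.4334 -0.1178  0.0484] 0.0055 top@z [[ 0.4343 -0.1151]] scene@z [[ 0.434  -0.1208]]
green 178 147 [385.03932584 266.01685393] [157.25170068 216.57142857] tri [ 0.3833 -0.2768  0.0531] 0.0032 top@z [[ 0.3838 -0.2759]] scene@z [[ 0.3791 -0.278 ]]
crystal 98 63 [219.76530612 255.94897959] [307.12698413 181.71428571] tri [0.4196 0.1445 0.0353] 0.0034 top@z [[0.421  0.1472]] scene@z [[0.4059 0.1514]]
((420.5261535644531, 147.89266967773438), (22.843891143798828, 35.59229278564453), 81.9969482421875)
green_tray ((589.422119140625, -224.37045288085938), (133.52247619628906, 97.7287826538086), 75.86925506591797) [ 0.58940825 -0.22409469]
blue ((600.9849853515625, 244.92031860351562), (100.30382537841797, 134.981201171875), 8.50429916381836) [0.60061819 0.24450242]
carton ((643.2095947265625, -11.977592468261719), (109.74563598632812, 110.08040618896484), 9.325172424316406) [ 0.64286145 -0.01226749]
```

View pics/ortho.png

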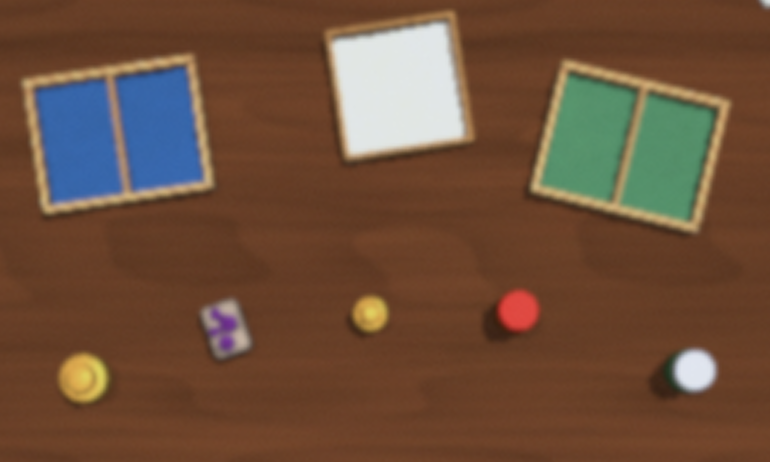

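Top view and ortho agree with the sizes given: the crystal measures about 49 x 33 mm, and the trays about 155 mm. The pieces sit at z ≈ their mid-heights.

```bash
cat >> h.py <<'E'
def yaw():
    w,x,y,z=manip.sense()["orientation"];return np.degrees(np.arctan2(1-2*(x*x+z*z),2*(x*y-w*z)))
def plan(x,y,z,psi,p=None,psi0=None):
    s=manip.sense();p=s["tcp_pos"] if p is None else np.array(p);a0=yaw() if psi0 is None else psi0;a=np.radians(a0)
    d=np.array([x,y,z])-p
    print("shift",np.round([-np.sin(a)*d[0]+np.cos(a)*d[1],np.cos(a)*d[0]+np.sin(a)*d[1],-d[2]],4),"spin",round(a0-psi,2),"yaw",round(a0,2))
E
python3 -c "
from h import *
plan(.376,.270,.14,3.5)"
```

```text
shift [-0.2839 -0.2092  0.0675] spin 70.01 yaw 73.51
```

>>> {"method": "arm_command", "body": {
  "steps": [
    [1,-0.284,-0.209,0.068,70],
    [1,-0.284,-0.209,0.068,70],
    [1,-0.284,-0.209,0.068,70],
    [1,-0.284,-0.209,0.068,70],
    [1,-0.284,-0.209,0.068,70],
    [1,-0.284,-0.209,0.068,70],
    [1,-0.284,-0.209,0.068,70],
    [1,-0.284,-0.209,0.068,70],
    [1,-0.284,-0.209,0.068,70],
    [1,-0.284,-0.209,0.068,70]
  ],
  "force": 40
}}

```text
time_s: 1.08
tcp_pos: [0.3784, 0.2667, 0.1389]
orientation: [0.001, 0.689, 0.724, -0.001]
ft_force: [-0.6, 0.3, 0.1]
finger_gap: 1.001
finger_force: 0.0
```

```bash
python3 -c "
from h import *
s=manip.sense();print(s['tcp_pos'],s['qpos'],s['time_s'],s['ft_force'])
plan(.376,.270,.006,3.5)"
```

```text
[0.37837297 0.26666936 0.13889647] [ 4.41275943e-01  1.33616023e-01 -3.57465208e-01  1.08053423e+00
 -1.47164195e-03  1.96263535e+00] 1.0833 [-0.55921482  0.33838899  0.08868618]
shift [ 0.0034 -0.0022  0.1329] spin -0.67 yaw 2.83
```

>>> {"method": "arm_command", "body": {
  "steps": [
    [1,0,0,0.03,0],
    [1,0,0,0.06,0],
    [1,0,0,0.09,0],
    [1,0,0,0.115,0],
    [1,0,0,0.13,0],
    [1,0,0,0.134,0],
    [1,0,0,0.134,0]
  ]
}}

```text
time_s: 1.67
tcp_pos: [0.3752, 0.2699, 0.0049]
orientation: [-0.001, 0.685, 0.728, -0.001]
ft_force: [0.1, -0.6, -0.0]
finger_gap: 0.996
finger_force: 0.0
```

```bash
python3 -c "
from h import *
cv2.imwrite('pics/a.png',cv2.resize(manip.get_image('scene')[110:230,250:410,::-1],None,fx=4,fy=4))
plan(.376,.270,.006,3.5)"
```

```text
shift [-0.0003 -0.0002  0.    ] spin 0.01 yaw 3.51
```

View pics/a.png

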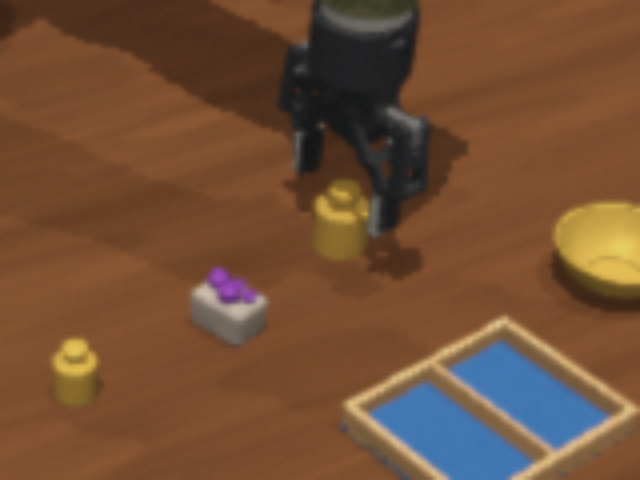

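```bash
python3 -c "
from h import *
for X in [(.376,.27,0),(.376,.27,.027),(.376,.27,.054),(.376-.046,.267,.018),(.376+.046,.273,.018)]: print(X,(proj('scene',[X])-[250,110])*4, proj('top',[X]))
im=manip.get_image('top')[220:330,110:260,::-1]
cv2.imwrite('pics/b.png',cv2.resize(im,None,fx=4,fy=4))
"
```

```text
(0.376, 0.27, 0) [[338.31937255 244.46623318]] [[174.42957012 274.24885104]]
(0.376, 0.27, 0.027) [[341.72880774 216.13394512]] [[172.60702779 274.14129493]]
(0.376, 0.27, 0.054) [[345.24974209 186.92027766]] [[170.71472704 274.02928437]]
(0.33, 0.267, 0.018) [[304.76723986 196.06732932]] [[174.54387366 291.89250082]]
(0.422, 0.273, 0.018) [[378.14562427 256.70248236]] [[171.95073976 256.5284326 ]]
```

View pics/b.png

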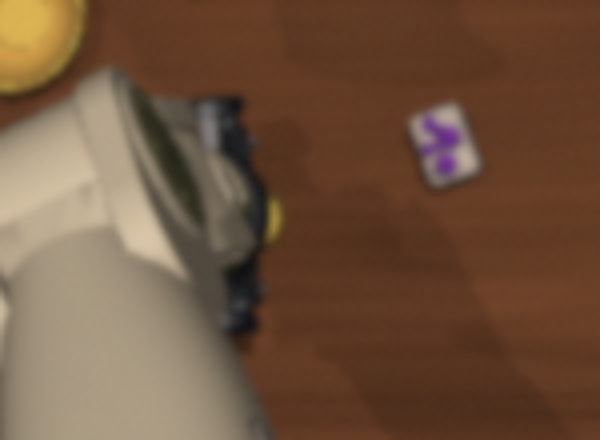

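>>> {"method": "arm_command", "body": {
  "steps": [
    [0.4,0,0,0,0],
    [0.25,0,0,0,0],
    [0.25,0,0,0,0],
    [0.25,0,0,0,0]
  ],
  "force": 40
}}

```text
time_s: 2.1
tcp_pos: [0.3768, 0.2707, 0.0066]
orientation: [0.0, 0.685, 0.728, 0.001]
ft_force: [-0.7, -0.3, -0.2]
finger_gap: 0.628
finger_force: 0.0
```

```bash
python3 -c "
from h import *
a=cv2.resize(manip.get_image('scene')[120:200,290:380,::-1],None,fx=6,fy=6)
cv2.imwrite('pics/c.png',a)
"
```

```text
(no output)
```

View pics/c.png

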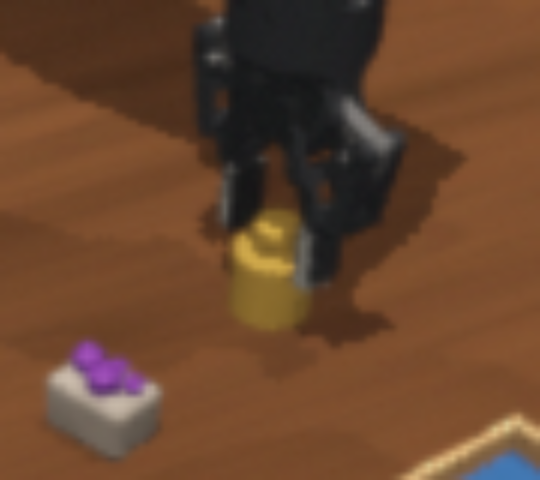

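>>> {"method": "arm_command", "body": {
  "steps": [
    [0.25,0,0,0.004,0],
    [-0.1,0,0,0.004,0],
    [-0.3,0,0,0.004,0],
    [-0.5,0,0,0.004,0],
    [-0.5,0,0,0.004,0],
    [-0.5,0,0,0.004,0],
    [-0.5,0,0,-0.01,0],
    [-0.5,0,0,-0.03,0],
    [-0.5,0,0,-0.03,0],
    [-0.5,0,0,-0.03,0]
  ],
  "force": 40
}}

```text
time_s: 2.98
tcp_pos: [0.3771, 0.2707, 0.0359]
orientation: [0.0, 0.685, 0.728, 0.001]
ft_force: [-0.2, 0.3, -4.9]
finger_gap: 0.465
finger_force: 42.3
```

```bash
python3 -c "
from h import *
print(manip.sense()['tcp_pos'],manip.sense()['ft_force'])
a=cv2.resize(manip.get_image('scene')[120:200,290:380,::-1],None,fx=6,fy=6)
cv2.imwrite('pics/d.png',a)
plan(.5777,-.2596,.15,-13.6)
"
```

```text
[0.37714028 0.2707285  0.03591554] [-0.16381978  0.26511573 -4.88393521]
shift [-0.5413  0.1686 -0.1148] spin 17.11 yaw 3.51
```

View pics/d.png

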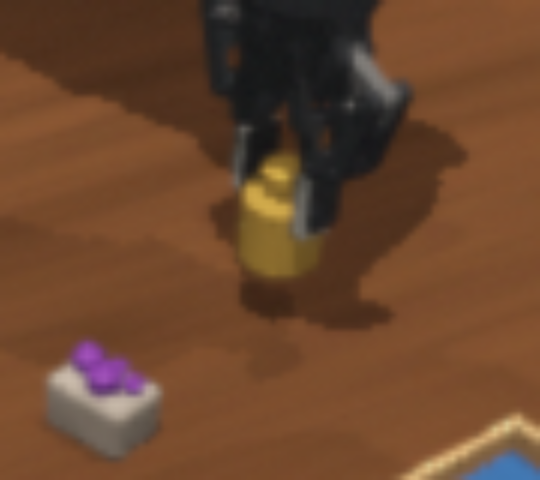

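>>> {"method": "arm_command", "body": {
  "steps": [
    [-0.5,0,0,-0.02,0],
    [-0.5,0,0,-0.05,0],
    [-0.5,-0.01,0.003,-0.08,0],
    [-0.5,-0.03,0.009,-0.105,1],
    [-0.5,-0.06,0.019,-0.115,3],
    [-0.5,-0.095,0.03,-0.115,5],
    [-0.5,-0.13,0.041,-0.115,8],
    [-0.5,-0.165,0.051,-0.115,11],
    [-0.5,-0.2,0.062,-0.115,14],
    [-0.5,-0.235,0.073,-0.115,17]
  ],
  "force": 60
}}

```text
time_s: 3.87
tcp_pos: [0.4629, 0.0386, 0.1492]
orientation: [-0.001, 0.786, 0.618, -0.001]
ft_force: [0.9, -0.0, -4.5]
finger_gap: 0.455
finger_force: 63.0
```

```bash
python3 -c "
from h import *
a=cv2.resize(manip.get_image('scene')[120:220,190:310,::-1],None,fx=5,fy=5)
b=cv2.resize(manip.get_image('top')[200:300,220:340,::-1],None,fx=5,fy=5)
cv2.imwrite('pics/e.png',cv2.resize(np.hstack([a,b]),(800,334)))
p=manip.sense()['tcp_pos'];print(p,yaw())
for z in (-.02,0,.02,.05):print(z,proj('scene',[p+[0,0,z]]),proj('top',[p+[0,0,z]]))
plan(.5777,-.2596,.15,-13.6)
"
```

```text
[0.4653176  0.03556873 0.14931394] -13.946408551514967
-0.02 [[282.02705344 175.00373598]] [[261.84899758 234.59463866]]
0 [[282.07459986 168.65288336]] [[261.71113844 233.90116044]]
0.02 [[282.12355093 162.12408646]] [[261.56897206 233.18595957]]
0.05 [[282.19975705 151.9795689 ]] [[261.34719498 232.07014542]]
shift [-0.2594  0.1802 -0.0007] spin -0.35 yaw -13.95
```

View pics/e.png

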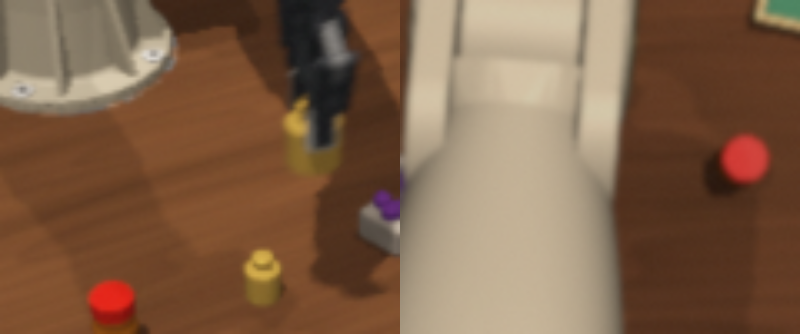

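>>> {"method": "arm_command", "body": {
  "steps": [
    [-0.5,-0.03,0.02,0,0],
    [-0.5,-0.06,0.041,0,0],
    [-0.5,-0.09,0.061,0,0],
    [-0.5,-0.12,0.082,0,0],
    [-0.5,-0.15,0.102,0,0],
    [-0.5,-0.18,0.122,0,0],
    [-0.5,-0.21,0.143,0,0],
    [-0.5,-0.24,0.163,0,0],
    [-0.5,-0.26,0.177,0,0],
    [-0.5,-0.267,0.181,0,0]
  ]
}}

```text
time_s: 4.8
tcp_pos: [0.578, -0.265, 0.148]
orientation: [-0.0, 0.786, 0.618, -0.001]
ft_force: [1.0, 0.4, -4.9]
finger_gap: 0.458
finger_force: 63.0
```

>>> {"method": "arm_command", "body": {
  "steps": [
    [-0.5,0,0,0,0],
    [-0.5,0,0,0.02,0],
    [-0.5,0,0,0.05,0],
    [-0.5,0,0,0.07,0],
    [-0.5,0,0,0.08,0],
    [-0.5,0,0,0.08,0]
  ]
}}

```text
time_s: 5.3
tcp_pos: [0.5745, -0.2584, 0.0672]
orientation: [-0.004, 0.785, 0.62, -0.001]
ft_force: [0.3, -0.3, -4.3]
finger_gap: 0.457
finger_force: 63.0
```

```bash
python3 -c "
from h import *
a=cv2.resize(manip.get_image('scene')[190:310,150:270,::-1],None,fx=4,fy=4)
b=cv2.resize(manip.get_image('top')[130:250,310:430,::-1],None,fx=4,fy=4)
cv2.imwrite('pics/f.png',cv2.resize(np.hstack([a,b]),(800,400)))
p=manip.sense()['tcp_pos'];print(p,yaw())
for z in (-.002,.025):print(z,(proj('scene',[p+[0,0,z]])-[150,190])*3.33)
plan(.5777,-.2596,.01,-13.6)
"
```

```text
[ 0.5770999  -0.26042145  0.07105204] -13.42458624196197
-0.002 [[125.165246   240.80512757]]
0.025 [[118.7372118  213.81579664]]
shift [0.0009 0.0004 0.0611] spin 0.18 yaw -13.42
```

View pics/f.png

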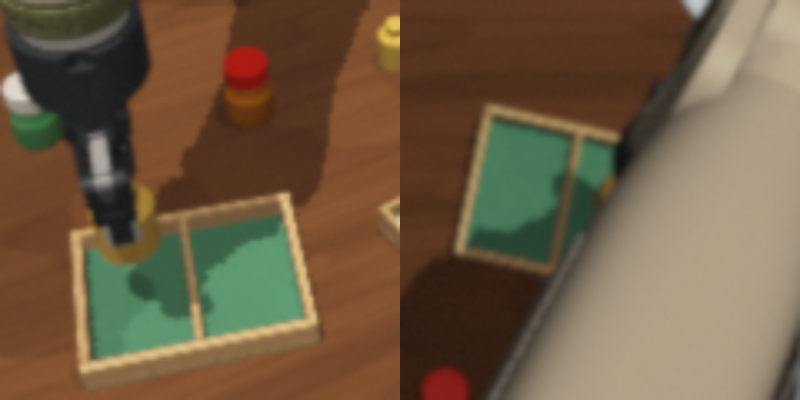

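>>> {"method": "arm_command", "body": {
  "steps": [
    [-0.5,-0.003,0,0.015,0],
    [-0.5,-0.003,0,0.035,0],
    [-0.5,-0.003,0,0.05,0],
    [-0.5,-0.003,0,0.056,0],
    [-0.5,-0.003,0,0.06,0],
    [-0.5,-0.003,0,0.061,0],
    [-0.5,-0.003,0,0.061,0],
    [-0.5,-0.003,0,0.061,0]
  ]
}}

```text
time_s: 6.07
tcp_pos: [0.5775, -0.265, 0.0113]
orientation: [0.001, 0.785, 0.619, 0.0]
ft_force: [-0.1, -0.7, -5.4]
finger_gap: 0.455
finger_force: 63.0
```

```bash
python3 -c "
from h import *
print(manip.sense()['tcp_pos'],manip.sense()['ft_force'])"
```

```text
[ 0.57749148 -0.26496429  0.01126468] [-0.13431471 -0.70142839 -5.36417445]
```

>>> {"method": "arm_command", "body": {
  "steps": [
    [-0.5,0,0,0.001,0],
    [-0.5,0,0,0.002,0],
    [-0.5,0,0,0.003,0],
    [-0.5,0,0,0.003,0],
    [-0.5,0,0,0.003,0]
  ]
}}

```text
time_s: 6.48
tcp_pos: [0.5771, -0.2648, 0.0081]
orientation: [0.001, 0.785, 0.619, 0.0]
ft_force: [-1.6, 1.9, 4.5]
finger_gap: 0.456
finger_force: 64.0
```

>>> {"method": "arm_command", "body": {
  "steps": [
    [0.05,0,0,0,0],
    [0.15,0,0,0,0],
    [0.3,0,0,0,0],
    [0.35,0,0,0,0],
    [0.35,0,0,-0.02,0],
    [0.35,0,0,-0.05,0],
    [0.35,0,0,-0.09,0],
    [0.6,0,0,-0.13,0],
    [1,0,0,-0.14,0],
    [1,0,0,-0.14,0]
  ]
}}

```text
time_s: 7.32
tcp_pos: [0.5792, -0.2661, 0.1519]
orientation: [0.004, 0.785, 0.619, 0.002]
ft_force: [0.6, -0.4, 0.2]
finger_gap: 0.997
finger_force: 0.0
```

```bash
python3 -c "
from h import *
print(manip.sense()['tcp_pos'],manip.sense()['ft_force'])
a=cv2.resize(manip.get_image('scene')[190:310,150:270,::-1],None,fx=4,fy=4)
cv2.imwrite('pics/g.png',a)
plan(.434,.0115,.12,-13.6)"
```

```text
[ 0.57920253 -0.26614143  0.15192006] [ 0.58066926 -0.4255145   0.17205825]
shift [ 0.2356 -0.2045  0.029 ] spin 0.11 yaw -13.49
```

View pics/g.png

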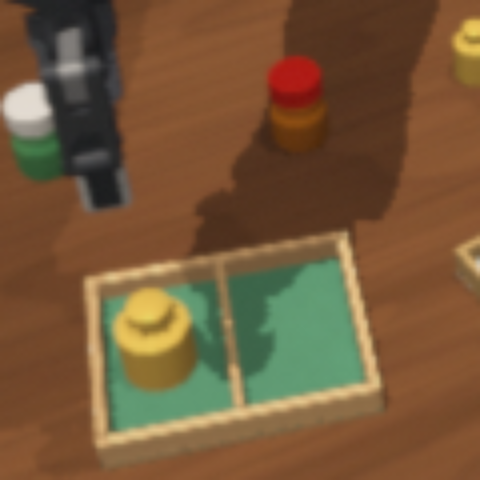

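>>> {"method": "arm_command", "body": {
  "steps": [
    [1,0.03,-0.026,0,0],
    [1,0.06,-0.052,0.003,0],
    [1,0.09,-0.078,0.01,0],
    [1,0.12,-0.104,0.015,0],
    [1,0.15,-0.13,0.02,0],
    [1,0.18,-0.156,0.025,0],
    [1,0.21,-0.182,0.03,0],
    [1,0.235,-0.2035,0.03,0],
    [1,0.235,-0.2035,0.03,0],
    [1,0.235,-0.2035,0.03,0]
  ],
  "force": 40
}}

```text
time_s: 8.2
tcp_pos: [0.431, 0.0132, 0.1152]
orientation: [-0.001, 0.784, 0.62, -0.001]
ft_force: [-0.0, -1.0, 0.1]
finger_gap: 0.998
finger_force: 0.0
```

>>> {"method": "arm_command", "body": {
  "steps": [
    [1,0,0,0.01,0],
    [1,0,0,0.03,0],
    [1,0,0,0.05,0],
    [1,0,0,0.05,0],
    [1,0,0,0.05,0]
  ]
}}

```text
time_s: 8.62
tcp_pos: [0.4323, 0.011, 0.0655]
orientation: [-0.001, 0.786, 0.619, -0.001]
ft_force: [0.7, -0.2, 0.1]
finger_gap: 1.002
finger_force: 0.0
```

```bash
python3 -c "
from h import *
print(manip.sense()['tcp_pos'],manip.sense()['ft_force'])
plan(.434,.0115,.003,-13.6)"
```

```text
[0.43228992 0.01098793 0.06552816] [ 0.71272644 -0.19346264  0.09623436]
shift [0.0009 0.0015 0.0625] spin 0.04 yaw -13.56
```

>>> {"method": "arm_command", "body": {
  "steps": [
    [1,0.001,0.001,0.02,0],
    [1,0.001,0.001,0.04,0],
    [1,0.001,0.001,0.055,0],
    [1,0.001,0.001,0.062,0],
    [0.6,0.001,0.001,0.062,0],
    [0.3,0.001,0.001,0.062,0],
    [0,0.001,0.001,0.062,0],
    [-0.3,0.001,0.001,0.062,0],
    [-0.6,0.001,0.001,0.062,0],
    [-0.7,0.001,0.001,0.062,0]
  ]
}}

```text
time_s: 9.45
tcp_pos: [0.4356, 0.0123, 0.0078]
orientation: [0.001, 0.785, 0.619, 0.001]
ft_force: [-9.0, 1.6, 25.7]
finger_gap: 0.18
finger_force: 51.2
```

>>> {"method": "arm_command", "body": {
  "steps": [
    [-0.7,0,0,0,0],
    [-0.7,0,0,0,0],
    [-0.7,0,0,-0.01,0],
    [-0.7,0,0,-0.04,0],
    [-0.7,0,0,-0.04,0],
    [-0.7,0,0,-0.04,0]
  ]
}}

```text
time_s: 9.95
tcp_pos: [0.4364, 0.012, 0.0465]
orientation: [0.002, 0.785, 0.619, 0.001]
ft_force: [0.3, 0.1, -2.4]
finger_gap: 0.174
finger_force: 45.3
```

```bash
python3 -c "
from h import *
print(manip.sense()['tcp_pos'],manip.sense()['ft_force'])
plan(.5951,-.1876,.15,-13.6)"
```

```text
[0.43642706 0.01199752 0.04647115] [ 0.31256016  0.07003098 -2.35077505]
shift [-0.1571  0.2008 -0.1035] spin 0.12 yaw -13.48
```

>>> {"method": "arm_command", "body": {
  "steps": [
    [-0.7,0,0,-0.03,0],
    [-0.7,-0.005,0.006,-0.06,0],
    [-0.7,-0.02,0.025,-0.09,0],
    [-0.7,-0.045,0.057,-0.1,0],
    [-0.7,-0.07,0.089,-0.1,0],
    [-0.7,-0.095,0.121,-0.1,0],
    [-0.7,-0.12,0.153,-0.1,0],
    [-0.7,-0.145,0.185,-0.1,0],
    [-0.7,-0.156,0.199,-0.1,0],
    [-0.7,-0.157,0.201,-0.1,0]
  ]
}}

```text
time_s: 10.78
tcp_pos: [0.5951, -0.1909, 0.1424]
orientation: [-0.0, 0.786, 0.618, -0.0]
ft_force: [0.1, 0.9, -2.0]
finger_gap: 0.174
finger_force: 45.3
```

>>> {"method": "arm_command", "body": {
  "steps": [
    [-0.7,0,0,0,0],
    [-0.7,0,0,0.02,0],
    [-0.7,0,0,0.05,0],
    [-0.7,0,0,0.08,0],
    [-0.7,0,0,0.1,0],
    [-0.7,0,0,0.1,0],
    [-0.7,0,0,0.1,0]
  ]
}}

```text
time_s: 11.37
tcp_pos: [0.5913, -0.1853, 0.0436]
orientation: [-0.002, 0.785, 0.62, -0.001]
ft_force: [-0.6, -0.7, -1.7]
finger_gap: 0.172
finger_force: 45.3
```

```bash
python3 -c "
from h import *
s=manip.sense();p=s['tcp_pos'];print(p,s['ft_force'],s['finger_gap'])
plan(.5951,-.1876,.015,-13.6)
a=cv2.resize(manip.get_image('scene')[190:310,150:270,::-1],None,fx=4,fy=4)
cv2.imwrite('pics/h.png',a)
print((proj('scene',[p+[0,0,.015]])-[150,190])*4)"
```

```text
[ 0.59129316 -0.18533348  0.04362476] [-0.64360784 -0.74419722 -1.68227697] 0.17194551120884866
shift [-0.0013  0.0042  0.0286] spin 0.18 yaw -13.42
[[289.10372827 270.26111531]]
```

View pics/h.png

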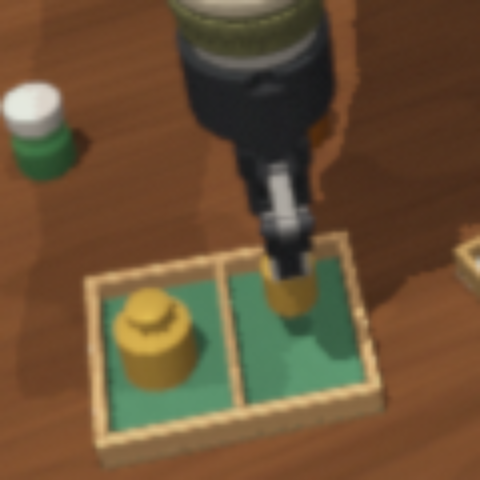

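>>> {"method": "arm_command", "body": {
  "steps": [
    [-0.7,0,0.003,0.01,0],
    [-0.7,0,0.003,0.02,0],
    [-0.7,0,0.003,0.025,0],
    [-0.7,0,0.003,0.028,0],
    [-0.7,0,0.003,0.028,0],
    [-0.7,0,0.003,0.028,0]
  ]
}}

```text
time_s: 11.92
tcp_pos: [0.5962, -0.188, 0.0167]
orientation: [-0.0, 0.785, 0.619, -0.0]
ft_force: [0.0, 0.3, -1.4]
finger_gap: 0.176
finger_force: 45.3
```

>>> {"method": "arm_command", "body": {
  "steps": [
    [-0.7,0,0,0.001,0],
    [-0.7,0,0,0.002,0],
    [-0.7,0,0,0.002,0]
  ]
}}

```text
time_s: 12.17
tcp_pos: [0.5965, -0.1881, 0.015]
orientation: [0.0, 0.785, 0.619, 0.0]
ft_force: [-0.1, 0.0, -1.6]
finger_gap: 0.172
finger_force: 45.3
```

>>> {"method": "arm_command", "body": {
  "steps": [
    [-0.7,0,0,0.001,0],
    [-0.7,0,0,0.002,0],
    [-0.7,0,0,0.002,0]
  ]
}}

```text
time_s: 12.42
tcp_pos: [0.5967, -0.1882, 0.0141]
orientation: [0.0, 0.785, 0.619, 0.0]
ft_force: [-2.4, 0.6, 4.9]
finger_gap: 0.173
finger_force: 47.1
```

>>> {"method": "arm_command", "body": {
  "steps": [
    [-0.5,0,0,0,0],
    [-0.2,0,0,0,0],
    [0.2,0,0,0,0],
    [0.35,0,0,0,0],
    [0.35,0,0,-0.02,0],
    [0.35,0,0,-0.05,0],
    [0.35,0,0,-0.09,0],
    [0.6,0,0,-0.12,0],
    [1,0,0,-0.13,0],
    [1,0,0,-0.13,0]
  ]
}}

```text
time_s: 13.25
tcp_pos: [0.5987, -0.189, 0.1467]
orientation: [0.003, 0.785, 0.619, 0.002]
ft_force: [0.2, 0.3, -0.7]
finger_gap: 1.004
finger_force: 0.0
```

>>> {"method": "arm_command", "body": {
  "steps": [
    [1,0.005,-0.03,0,-3],
    [1,0.01,-0.06,0,-8],
    [1,0.015,-0.09,0,-14],
    [1,0.02,-0.12,0.01,-20],
    [1,0.025,-0.15,0.02,-22],
    [1,0.03,-0.174,0.03,-22],
    [1,0.03,-0.174,0.03,-22],
    [1,0.03,-0.174,0.03,-22],
    [1,0.03,-0.174,0.03,-22]
  ]
}}

```text
time_s: 14.0
tcp_pos: [0.4343, -0.1183, 0.1121]
orientation: [-0.0, 0.653, 0.758, -0.0]
ft_force: [0.2, -0.6, 0.0]
finger_gap: 0.999
finger_force: 0.0
```

```bash
python3 -c "
from h import *
s=manip.sense();p=s['tcp_pos'];print(p,s['qpos'],s['finger_gap'])
plan(.4345,-.1185,.007,8.3)
T=manip.get_image('scene');yel=lambda s,h:(h[...,0]>15)&(h[...,0]<35)&(h[...,1]>140)&(h[...,2]>90)
for z in (0,.022):print(proj('scene',[[.596,-.188,.006+z]]))
b=blob(T,(207,238,236,272),yel);print(b.mean(0),b.min(0),b.max(0),onz('scene',[b.mean(0)],.028))"
```

```text
[ 0.43427793 -0.11829583  0.11211093] [-4.44699016e-01  1.29538365e-01 -4.32405646e-01  1.00928660e+00
  9.26015209e-05  9.77658493e-01] 0.998897653579441
shift [-0.0002  0.0002  0.1051] spin 0.2 yaw 8.5
[[224.10112455 274.04961994]]
[[223.22392459 268.06007667]]
[222.53781513 266.39495798] [217. 260.] [229. 271.] [[ 0.59066079 -0.18755499]]
```

>>> {"method": "arm_command", "body": {
  "steps": [
    [1,0,0,0.03,0],
    [1,0,0,0.06,0],
    [1,0,0,0.09,0],
    [1,0,0,0.105,0],
    [1,0,0,0.107,0],
    [0.6,0,0,0.107,0],
    [0.3,0,0,0.107,0],
    [0.1,0,0,0.107,0],
    [-0.1,0,0,0.107,0],
    [-0.3,0,0,0.107,0]
  ],
  "force": 30
}}

```text
time_s: 14.88
tcp_pos: [0.4355, -0.1189, 0.0072]
orientation: [0.001, 0.653, 0.758, 0.0]
ft_force: [-0.2, -0.3, 3.3]
finger_gap: 0.404
finger_force: 29.5
```

>>> {"method": "arm_command", "body": {
  "steps": [
    [-0.4,0,0,0,0],
    [-0.4,0,0,0,0],
    [-0.4,0,0,0,0],
    [-0.4,0,0,-0.01,0],
    [-0.4,0,0,-0.03,0],
    [-0.4,0,0,-0.03,0],
    [-0.4,0,0,-0.03,0]
  ]
}}

```text
time_s: 15.47
tcp_pos: [0.4353, -0.1187, 0.0369]
orientation: [0.001, 0.653, 0.758, 0.0]
ft_force: [-0.6, 0.0, -0.7]
finger_gap: 0.396
finger_force: 30.1
```

```bash
python3 -c "
from h import *
s=manip.sense();p=s['tcp_pos'];print(p,s['ft_force'],s['finger_gap'])
plan(.6031,.2061,.15,8.3)
a=cv2.resize(manip.get_image('scene')[150:250,170:290,::-1],None,fx=4,fy=4)
cv2.imwrite('pics/i.png',a)"
```

```text
[ 0.43532076 -0.11873566  0.03689084] [-0.57742035  0.0168893  -0.73123933] 0.3962160197970066
shift [ 0.2964  0.214  -0.1131] spin 0.21 yaw 8.51
```

View pics/i.png

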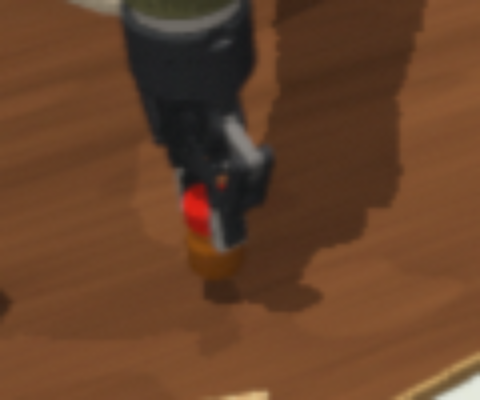

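>>> {"method": "arm_command", "body": {
  "steps": [
    [-0.4,0,0,-0.03,0],
    [-0.4,0.005,0.004,-0.06,0],
    [-0.4,0.02,0.014,-0.09,0],
    [-0.4,0.045,0.032,-0.1,0],
    [-0.4,0.073,0.053,-0.1,0],
    [-0.4,0.101,0.073,-0.1,0],
    [-0.4,0.129,0.093,-0.1,0],
    [-0.4,0.157,0.113,-0.1,0],
    [-0.4,0.185,0.134,-0.1,0],
    [-0.4,0.213,0.154,-0.1,0]
  ]
}}

```text
time_s: 16.35
tcp_pos: [0.555, 0.1169, 0.1346]
orientation: [-0.001, 0.653, 0.758, -0.001]
ft_force: [1.0, -0.7, -0.3]
finger_gap: 0.4
finger_force: 30.3
```

>>> {"method": "arm_command", "body": {
  "steps": [
    [-0.4,0.028,0.02,0,0],
    [-0.4,0.055,0.04,0,0],
    [-0.4,0.075,0.054,0,0],
    [-0.4,0.083,0.06,0,0],
    [-0.4,0.083,0.06,0.02,0],
    [-0.4,0.083,0.06,0.05,0],
    [-0.4,0.083,0.06,0.08,0],
    [-0.4,0.083,0.06,0.095,0],
    [-0.4,0.083,0.06,0.095,0],
    [-0.4,0.083,0.06,0.095,0]
  ]
}}

```text
time_s: 17.18
tcp_pos: [0.6004, 0.2053, 0.0393]
orientation: [-0.001, 0.653, 0.757, -0.002]
ft_force: [1.1, -0.1, 0.1]
finger_gap: 0.4
finger_force: 30.3
```

```bash
python3 -c "
from h import *
s=manip.sense();p=s['tcp_pos'];print(p,s['ft_force'],s['finger_gap'])
plan(.6031,.2061,.017,8.3)"
```

```text
[0.6004437  0.2053065  0.03934763] [ 1.07962374 -0.13879864  0.12825643] 0.40025003338341414
shift [0.0004 0.0027 0.0223] spin 0.18 yaw 8.48
```

>>> {"method": "arm_command", "body": {
  "steps": [
    [-0.4,0,0.001,0.01,0],
    [-0.4,0,0.001,0.018,0],
    [-0.4,0,0.001,0.023,0],
    [-0.4,0,0.001,0.025,0],
    [-0.4,0,0.001,0.025,0],
    [-0.4,0,0.001,0.025,0]
  ]
}}

```text
time_s: 17.68
tcp_pos: [0.6031, 0.2064, 0.0161]
orientation: [0.0, 0.653, 0.758, 0.0]
ft_force: [0.2, -0.5, -0.1]
finger_gap: 0.396
finger_force: 30.3
```

>>> {"method": "arm_command", "body": {
  "steps": [
    [-0.4,0,0,0.001,0],
    [-0.4,0,0,0.002,0],
    [-0.4,0,0,0.002,0]
  ]
}}

```text
time_s: 17.93
tcp_pos: [0.6031, 0.2064, 0.014]
orientation: [0.0, 0.653, 0.758, 0.0]
ft_force: [-0.8, 0.2, -0.4]
finger_gap: 0.394
finger_force: 30.3
```

>>> {"method": "arm_command", "body": {
  "steps": [
    [-0.4,0,0,0.001,0],
    [-0.4,0,0,0.0015,0],
    [-0.4,0,0,0.0015,0]
  ]
}}

```text
time_s: 18.18
tcp_pos: [0.6033, 0.2064, 0.0133]
orientation: [0.0, 0.653, 0.758, 0.0]
ft_force: [-0.8, -1.1, 5.0]
finger_gap: 0.399
finger_force: 30.7
```

>>> {"method": "arm_command", "body": {
  "steps": [
    [-0.1,0,0,0,0],
    [0.05,0,0,0,0],
    [0.25,0,0,0,0],
    [0.35,0,0,0,0],
    [0.35,0,0,-0.02,0],
    [0.35,0,0,-0.05,0],
    [0.35,0,0,-0.09,0],
    [0.6,0,0,-0.12,0],
    [1,0,0,-0.13,0],
    [1,0,0,-0.13,0]
  ]
}}

```text
time_s: 19.02
tcp_pos: [0.6054, 0.2068, 0.1463]
orientation: [0.002, 0.653, 0.758, 0.003]
ft_force: [0.2, -0.3, -0.2]
finger_gap: 1.001
finger_force: 0.0
```

```bash
python3 -c "
from h import *
s=manip.sense();p=s['tcp_pos'];print(p,s['ft_force'],s['finger_gap'])
plan(.383,-.276,.12,8.3,[.6031,.2064,.1425])
T=manip.get_image('scene')
red=lambda s,h:((h[...,0]<6)|(h[...,0]>174))&(h[...,1]>150)&(h[...,2]>90)
b=blob(T,(340,170,400,230),red);print(len(b),b.mean(0),b.min(0),b.max(0),onz('scene',[b.mean(0)],.055))
wh=lambda s,h:(h[...,1]<60)&(h[...,2]>130)
b=blob(T,(148,206,172,226),wh);print(b.mean(0),onz('scene',[b.mean(0)],.05))"
```

```text
[0.60541797 0.20681295 0.14625556] [ 0.19503915 -0.34620271 -0.17513783] 1.0014903861583246
shift [-0.4445 -0.2891  0.0225] spin 0.21 yaw 8.51
143 [364.23776224 207.33566434] [358. 201.] [371. 213.] [[0.60089794 0.2053716 ]]
[157.25170068 216.57142857] [[ 0.37908001 -0.27798392]]
```

>>> {"method": "arm_command", "body": {
  "steps": [
    [1,-0.02,-0.013,0,0],
    [1,-0.05,-0.033,0,0],
    [1,-0.08,-0.052,0,0],
    [1,-0.11,-0.072,0,0],
    [1,-0.14,-0.091,0,0],
    [1,-0.17,-0.111,0,0],
    [1,-0.2,-0.13,0,0],
    [1,-0.23,-0.15,0,0],
    [1,-0.26,-0.169,0,0],
    [1,-0.29,-0.189,0,0]
  ]
}}

```text
time_s: 19.9
tcp_pos: [0.4565, -0.1091, 0.1399]
orientation: [-0.002, 0.653, 0.758, -0.001]
ft_force: [0.9, 0.5, 0.1]
finger_gap: 0.996
finger_force: 0.0
```

>>> {"method": "arm_command", "body": {
  "steps": [
    [1,-0.03,-0.02,0,0],
    [1,-0.06,-0.039,0,0],
    [1,-0.09,-0.059,0,0],
    [1,-0.12,-0.078,0.01,0],
    [1,-0.145,-0.094,0.02,0],
    [1,-0.1545,-0.1,0.03,0],
    [1,-0.1545,-0.1,0.03,0],
    [1,-0.1545,-0.1,0.03,0],
    [1,-0.1545,-0.1,0.03,0]
  ]
}}

```text
time_s: 20.65
tcp_pos: [0.3827, -0.2746, 0.1114]
orientation: [-0.001, 0.652, 0.758, 0.0]
ft_force: [-0.6, -0.2, -0.3]
finger_gap: 0.998
finger_force: 0.0
```

```bash
python3 -c "
from h import *
s=manip.sense();p=s['tcp_pos'];print(p,s['ft_force'],s['finger_gap'])
plan(.383,-.276,.006,8.3)"
```

```text
[ 0.38269456 -0.27457189  0.11141756] [-0.61037845 -0.22555328 -0.33940823] 0.9977074943048945
shift [-1.500e-03  1.000e-04  1.054e-01] spin 0.25 yaw 8.55
```

>>> {"method": "arm_command", "body": {
  "steps": [
    [1,-0.001,0,0.03,0],
    [1,-0.001,0,0.06,0],
    [1,-0.001,0,0.09,0],
    [1,-0.001,0,0.105,0],
    [1,-0.001,0,0.106,0],
    [0.6,-0.001,0,0.106,0],
    [0.3,-0.001,0,0.106,0],
    [0.1,-0.001,0,0.106,0],
    [-0.1,-0.001,0,0.106,0],
    [-0.3,-0.001,0,0.106,0]
  ]
}}

```text
time_s: 21.48
tcp_pos: [0.3841, -0.2779, 0.0078]
orientation: [0.001, 0.653, 0.758, -0.0]
ft_force: [-0.7, 0.3, 5.0]
finger_gap: 0.401
finger_force: 29.3
```

>>> {"method": "arm_command", "body": {
  "steps": [
    [-0.4,0,0,0,0],
    [-0.4,0,0,0,0],
    [-0.4,0,0,0,0],
    [-0.4,0,0,-0.01,0],
    [-0.4,0,0,-0.03,0],
    [-0.4,0,0,-0.03,0],
    [-0.4,0,0,-0.03,0]
  ]
}}

```text
time_s: 22.07
tcp_pos: [0.384, -0.278, 0.0374]
orientation: [0.002, 0.653, 0.758, -0.0]
ft_force: [0.3, 0.5, -2.6]
finger_gap: 0.4
finger_force: 30.0
```

```bash
python3 -c "
from h import *
s=manip.sense();p=s['tcp_pos'];print(p,s['ft_force'],s['finger_gap'])
plan(.5923,.2793,.15,8.3)
T=manip.get_image('scene')
gr=lambda s,h:(h[...,0]>45)&(h[...,0]<90)&(h[...,1]>90)
wh=lambda s,h:(h[...,1]<60)&(h[...,2]>130)
for f in (gr,wh):
  b=blob(T,(140,180,185,235),f);print(b.mean(0),b.min(0),b.max(0))
print(proj('scene',[p+[0,0,-.007],p+[0,0,.05]]))"
```

```text
[ 0.38399482 -0.27803758  0.03740977] [ 0.34890992  0.4962192  -2.6394008 ] 0.3995163829834878
shift [ 0.5204  0.2884 -0.1126] spin 0.2 yaw 8.5
[158.23809524 221.94047619] [151. 217.] [165. 226.]
[150.43589744 210.17948718] [148. 206.] [153. 215.]
[[159.33244028 223.27491779]
 [154.61784952 206.8010109 ]]
```

>>> {"method": "arm_command", "body": {
  "steps": [
    [-0.4,0,0,-0.03,0],
    [-0.4,0,0,-0.06,0],
    [-0.4,0.01,0.006,-0.09,0],
    [-0.4,0.03,0.017,-0.105,0],
    [-0.4,0.06,0.033,-0.105,0],
    [-0.4,0.09,0.05,-0.105,0],
    [-0.4,0.12,0.067,-0.105,0],
    [-0.4,0.15,0.083,-0.105,0],
    [-0.4,0.18,0.1,-0.105,0],
    [-0.4,0.21,0.116,-0.105,0]
  ]
}}

```text
time_s: 22.95
tcp_pos: [0.4666, -0.0505, 0.1404]
orientation: [-0.001, 0.653, 0.758, -0.0]
ft_force: [0.5, -0.4, -0.6]
finger_gap: 0.402
finger_force: 30.2
```

>>> {"method": "arm_command", "body": {
  "steps": [
    [-0.4,0.03,0.017,0,0],
    [-0.4,0.06,0.033,0,0],
    [-0.4,0.09,0.05,0,0],
    [-0.4,0.12,0.067,0,0],
    [-0.4,0.15,0.083,0,0],
    [-0.4,0.18,0.1,0,0],
    [-0.4,0.21,0.117,0,0],
    [-0.4,0.24,0.133,0,0],
    [-0.4,0.27,0.15,0,0],
    [-0.4,0.295,0.164,0,0]
  ]
}}

```text
time_s: 23.78
tcp_pos: [0.5852, 0.266, 0.1397]
orientation: [-0.001, 0.652, 0.758, -0.001]
ft_force: [1.1, -0.6, 0.0]
finger_gap: 0.4
finger_force: 30.2
```

>>> {"method": "arm_command", "body": {
  "steps": [
    [-0.4,0.012,0.006,0,0],
    [-0.4,0.015,0.008,0,0],
    [-0.4,0.015,0.008,0,0],
    [-0.4,0.015,0.008,0.02,0],
    [-0.4,0.015,0.008,0.05,0],
    [-0.4,0.015,0.008,0.08,0],
    [-0.4,0.015,0.008,0.095,0],
    [-0.4,0.015,0.008,0.1,0],
    [-0.4,0.015,0.008,0.1,0],
    [-0.4,0.015,0.008,0.1,0]
  ]
}}

```text
time_s: 24.62
tcp_pos: [0.5914, 0.279, 0.0422]
orientation: [0.0, 0.653, 0.757, 0.0]
ft_force: [0.8, -0.6, -0.2]
finger_gap: 0.398
finger_force: 30.2
```

```bash
python3 -c "
from h import *
s=manip.sense();p=s['tcp_pos'];print(p,s['ft_force'],s['finger_gap'])
plan(.5923,.2793,.016,8.3)"
```

```text
[0.59136025 0.27900627 0.04216796] [ 0.83044724 -0.61527733 -0.24142853] 0.39838866983763077
shift [0.0002 0.001  0.0262] spin 0.14 yaw 8.44
```

Contact should come at TCP z ≈ 0.0135.

>>> {"method": "arm_command", "body": {
  "steps": [
    [-0.4,0,0,0.01,0],
    [-0.4,0,0,0.019,0],
    [-0.4,0,0,0.024,0],
    [-0.4,0,0,0.027,0],
    [-0.4,0,0,0.027,0],
    [-0.4,0,0,0.027,0],
    [-0.4,0,0,0.027,0]
  ]
}}

```text
time_s: 25.2
tcp_pos: [0.5911, 0.28, 0.0144]
orientation: [0.0, 0.653, 0.758, 0.0]
ft_force: [0.6, -0.3, 0.1]
finger_gap: 0.401
finger_force: 30.4
```

>>> {"method": "arm_command", "body": {
  "steps": [
    [-0.4,0,0,0.001,0],
    [-0.4,0,0,0.0015,0],
    [-0.4,0,0,0.0015,0]
  ]
}}

```text
time_s: 25.45
tcp_pos: [0.5913, 0.2801, 0.0139]
orientation: [0.0, 0.653, 0.758, 0.0]
ft_force: [-2.5, -0.2, 4.4]
finger_gap: 0.398
finger_force: 30.7
```

>>> {"method": "arm_command", "body": {
  "steps": [
    [-0.1,0,0,0,0],
    [0.05,0,0,0,0],
    [0.25,0,0,0,0],
    [0.35,0,0,0,0],
    [0.35,0,0,-0.02,0],
    [0.35,0,0,-0.05,0],
    [0.35,0,0,-0.09,0],
    [0.6,0,0,-0.12,0],
    [1,0,0,-0.13,0],
    [1,0,0,-0.13,0]
  ]
}}

```text
time_s: 26.28
tcp_pos: [0.5934, 0.2806, 0.147]
orientation: [0.002, 0.653, 0.758, 0.003]
ft_force: [-0.4, 0.9, -0.5]
finger_gap: 0.999
finger_force: 0.0
```

```bash
python3 -c "
from h import *
s=manip.sense();p=s['tcp_pos'];print(p,s['ft_force'],s['finger_gap'])
im=ortho('top',.03,.36,.48,.08,.21,2000)
m=((im[...,2].astype(int)>im[...,0].astype(int)-35)&(im.max(2)>75)).astype(np.uint8)
k,l,st,_=cv2.connectedComponentsWithStats(m);i=1+st[1:,4].argmax();r,c=np.nonzero(l==i)
P=np.c_[.48-r/2000,.21-c/2000]*1000;print(cv2.minAreaRect(P.astype(np.float32)),P.mean(0))
cv2.imwrite('pics/j.png',np.hstack([cv2.resize(im[:,:,::-1],None,fx=1.5,fy=1.5),cv2.resize(cv2.merge([m*(l==i).astype(np.uint8)*255]*3),None,fx=1.5,fy=1.5)]))
plan(.4215,.1445,.12,107.2,[.5913,.2801,.143])"
```

```text
[0.59337993 0.28063882 0.1469787 ] [-0.37648311  0.89827128 -0.45795148] 0.9988399069432874
((421.19573974609375, 143.3020477294922), (52.233036041259766, 38.84684753417969), 19.653823852539062) [421.90610296 143.15409632]
shift [-0.109 -0.188  0.023] spin -98.69 yaw 8.51
```

View pics/j.png

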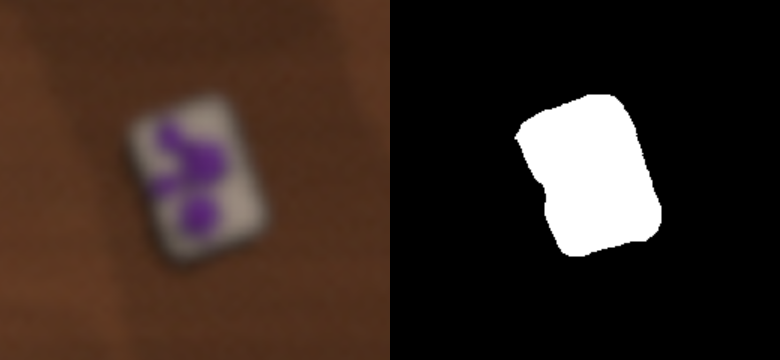

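>>> {"method": "arm_command", "body": {
  "steps": [
    [1,-0.015,-0.026,0,-7],
    [1,-0.03,-0.052,0,-14],
    [1,-0.045,-0.078,0,-21],
    [1,-0.06,-0.104,0,-28],
    [1,-0.075,-0.13,0,-35],
    [1,-0.09,-0.156,0,-42],
    [1,-0.105,-0.18,0,-49],
    [1,-0.11,-0.188,0,-56],
    [1,-0.11,-0.188,0,-63],
    [1,-0.11,-0.188,0,-70]
  ],
  "force": 40
}}

```text
time_s: 27.17
tcp_pos: [0.4189, 0.1424, 0.1407]
orientation: [-0.002, 0.098, 0.995, -0.0]
ft_force: [0.8, -0.1, 0.3]
finger_gap: 1.002
finger_force: 0.0
```

>>> {"method": "arm_command", "body": {
  "steps": [
    [1,0,0,0.01,-7],
    [1,0,0,0.02,-14],
    [1,0,0,0.04,-21],
    [1,0,0,0.05,-28],
    [1,0,0,0.05,-29.5],
    [1,0,0,0.05,-29.5],
    [1,0,0,0.05,-29.5],
    [1,0,0,0.05,-29.5]
  ]
}}

```text
time_s: 27.83
tcp_pos: [0.4208, 0.1431, 0.0921]
orientation: [-0.001, -0.156, 0.988, 0.0]
ft_force: [-0.2, -0.6, -0.4]
finger_gap: 1.0
finger_force: 0.0
```

```bash
python3 -c "
from h import *
s=manip.sense();p=s['tcp_pos'];print(p,s['ft_force'],s['qpos'])
plan(.4215,.1435,.005,108)"
```

```text
[0.42077319 0.1431453  0.09212661] [-0.15371417 -0.56492982 -0.37518741] [ 1.46849640e-01  1.37667612e-01 -4.76558587e-01  9.57994339e-01
  1.11468834e-04 -1.66495131e-01]
shift [-0.0008  0.0001  0.0871] spin -0.05 yaw 107.95
```

>>> {"method": "arm_command", "body": {
  "steps": [
    [1,0,0,0.03,0],
    [1,0,0,0.06,0],
    [1,0,0,0.08,0],
    [1,0,0,0.087,0],
    [0.6,0,0,0.087,0],
    [0.2,0,0,0.087,0],
    [0.15,0,0,0.087,0],
    [0.15,0,0,0.087,0]
  ]
}}

```text
time_s: 28.5
tcp_pos: [0.4228, 0.1435, 0.0073]
orientation: [0.001, -0.156, 0.988, 0.0]
ft_force: [1.1, -0.8, 0.4]
finger_gap: 0.576
finger_force: 0.0
```

>>> {"method": "arm_command", "body": {
  "steps": [
    [0.15,0,0,0.002,0],
    [0.15,0,0,0.004,0],
    [0.15,0,0,0.006,0],
    [0.15,0,0,0.006,0]
  ]
}}

```text
time_s: 28.83
tcp_pos: [0.4212, 0.1432, -0.0003]
orientation: [-0.0, -0.157, 0.988, 0.0]
ft_force: [0.4, 0.0, 0.3]
finger_gap: 0.577
finger_force: 0.0
```

```bash
python3 -c "
from h import *
s=manip.sense();p=s['tcp_pos'];print(p,s['ft_force'],s['finger_gap'])
a=cv2.resize(manip.get_image('scene')[140:215,265:355,::-1],None,fx=8,fy=8,interpolation=cv2.INTER_CUBIC)
cv2.imwrite('pics/k.png',a)"
```

```text
[ 4.21168333e-01  1.43216059e-01 -2.84516589e-04] [0.36462556 0.01424721 0.25241245] 0.577374029293832
```

View pics/k.png

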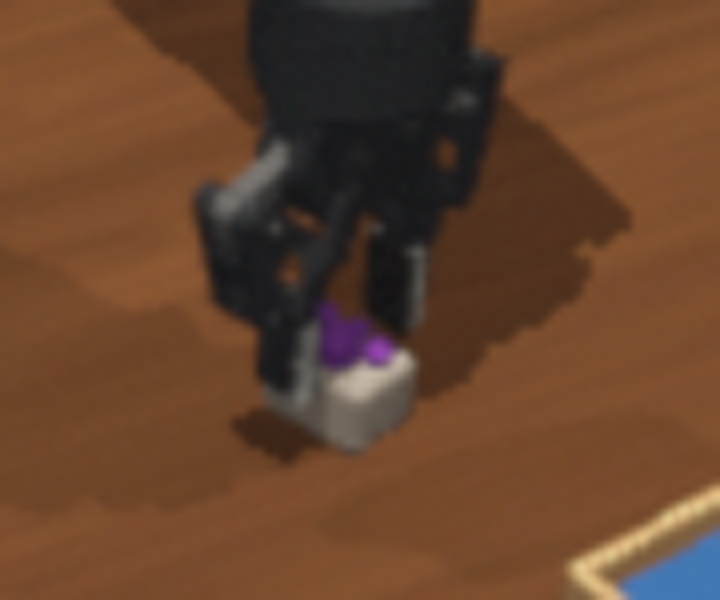

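>>> {"method": "arm_command", "body": {
  "steps": [
    [0.15,0,0,0.002,0],
    [0.15,0,0,0.004,0],
    [0.15,0,0,0.004,0],
    [0,0,0,0.004,0],
    [-0.2,0,0,0.004,0],
    [-0.4,0,0,0.004,0],
    [-0.5,0,0,0.004,0],
    [-0.5,0,0,0.004,0],
    [-0.5,0,0,0.004,0]
  ]
}}

```text
time_s: 29.63
tcp_pos: [0.4214, 0.1434, -0.0039]
orientation: [0.0, -0.157, 0.988, 0.0]
ft_force: [-1.9, 0.2, 5.0]
finger_gap: 0.381
finger_force: 40.3
```

```bash
python3 -c "
from h import *
s=manip.sense();p=s['tcp_pos'];print(p,s['ft_force'],s['finger_gap'],s['finger_force'])
plan(.6414,-.0136,.12,98.3)"
```

```text
[ 0.42135215  0.14335445 -0.00389098] [-1.85086689  0.20260304  5.01447215] 0.3813707488401138 40.34699320793152
shift [-0.1607 -0.2173 -0.1239] spin 9.71 yaw 108.01
```

>>> {"method": "arm_command", "body": {
  "steps": [
    [-0.5,0,0,-0.02,0],
    [-0.5,0,0,-0.05,0],
    [-0.5,-0.005,-0.007,-0.08,0],
    [-0.5,-0.02,-0.028,-0.105,1],
    [-0.5,-0.04,-0.056,-0.115,3],
    [-0.5,-0.06,-0.084,-0.115,5],
    [-0.5,-0.08,-0.112,-0.115,7],
    [-0.5,-0.1,-0.14,-0.115,9],
    [-0.5,-0.12,-0.168,-0.115,9.7],
    [-0.5,-0.14,-0.196,-0.115,9.7]
  ]
}}

```text
time_s: 30.47
tcp_pos: [0.6159, -0.0012, 0.1101]
orientation: [-0.0, -0.072, 0.997, 0.0]
ft_force: [1.6, 0.1, -1.0]
finger_gap: 0.385
finger_force: 40.7
```

```bash
python3 -c "
from h import *
s=manip.sense();p=s['tcp_pos'];print(p,s['ft_force'],s['finger_gap'],s['finger_force'])
plan(.635,-.0136,.11,98.3)
print(onz('top',[(235,131),(290,128)],0),onz('top',[(176,124),(293,122)],.1))"
```

```text
[ 0.61591374 -0.00115107  0.11005696] [ 1.55630049  0.09212755 -1.00926052] 0.384947018007002 40.679723024368286
shift [-0.0171 -0.0151  0.0001] spin -0.04 yaw 98.26
[[ 0.75887586  0.10467108]
 [ 0.76390912 -0.04463529]] [[ 0.75377879  0.24873196]
 [ 0.75119749 -0.04841587]]
```

>>> {"method": "arm_command", "body": {
  "steps": [
    [-0.5,-0.017,-0.016,0,0],
    [-0.5,-0.017,-0.016,0,0],
    [-0.5,-0.017,-0.016,0.02,0],
    [-0.5,-0.017,-0.016,0.045,0],
    [-0.5,-0.017,-0.016,0.07,0],
    [-0.5,-0.017,-0.016,0.09,0],
    [-0.5,-0.017,-0.016,0.1,0],
    [-0.5,-0.017,-0.016,0.1,0],
    [-0.5,-0.017,-0.016,0.1,0]
  ]
}}

```text
time_s: 31.22
tcp_pos: [0.6336, -0.013, 0.0106]
orientation: [-0.001, -0.073, 0.997, 0.0]
ft_force: [0.2, 0.1, -1.3]
finger_gap: 0.386
finger_force: 40.6
```

>>> {"method": "arm_command", "body": {
  "steps": [
    [-0.5,0,0,0.003,0],
    [-0.5,0,0,0.006,0],
    [-0.5,0,0,0.006,0],
    [-0.5,0,0,0.006,0]
  ]
}}

```text
time_s: 31.55
tcp_pos: [0.6347, -0.0133, 0.0056]
orientation: [0.001, -0.072, 0.997, -0.0]
ft_force: [0.1, -0.5, -0.6]
finger_gap: 0.386
finger_force: 40.6
```

>>> {"method": "arm_command", "body": {
  "steps": [
    [-0.5,0,0,0.001,0],
    [-0.5,0,0,0.002,0],
    [-0.5,0,0,0.003,0],
    [-0.5,0,0,0.003,0]
  ]
}}

```text
time_s: 31.88
tcp_pos: [0.6345, -0.0133, 0.0022]
orientation: [0.0, -0.072, 0.997, -0.0]
ft_force: [-0.2, 0.3, 1.0]
finger_gap: 0.384
finger_force: 40.9
```

>>> {"method": "arm_command", "body": {
  "steps": [
    [-0.15,0,0,0,0],
    [0,0,0,0,0],
    [0.1,0,0,0,0],
    [0.2,0,0,0,0],
    [0.2,0,0,-0.02,0],
    [0.2,0,0,-0.05,0],
    [0.2,0,0,-0.09,0],
    [0.2,0,0,-0.13,0],
    [0.6,0,0,-0.16,0],
    [1,0,0,-0.16,0]
  ]
}}

```text
time_s: 32.72
tcp_pos: [0.6383, -0.0138, 0.1701]
orientation: [0.006, -0.073, 0.997, -0.001]
ft_force: [1.2, -0.4, -0.5]
finger_gap: 0.861
finger_force: 0.0
```

>>> {"method": "arm_command", "body": {
  "steps": [
    [1,0.03,0,0,0],
    [1,0.06,0,0,0],
    [1,0.1,0,0,0],
    [1,0.14,0,0,0],
    [1,0.18,0,0,0],
    [1,0.18,0,0,0],
    [1,0.18,0,0,0]
  ]
}}

```text
time_s: 33.3
tcp_pos: [0.4537, -0.0391, 0.1617]
orientation: [-0.0, -0.072, 0.997, 0.0]
ft_force: [1.2, -0.4, -0.1]
finger_gap: 1.002
finger_force: 0.0
```

```bash
python3 -c "
from h import *
s=manip.sense();print(s['tcp_pos'],s['ft_force'],s['time_s'])
a=cv2.resize(manip.get_image('scene')[150:320,80:450,::-1],(800,368),interpolation=cv2.INTER_CUBIC)
cv2.imwrite('pics/l.png',a)"
```

```text
[ 0.45367775 -0.03908047  0.16174436] [ 1.20238784 -0.41753936 -0.14003405] 33.3
```

View pics/l.png

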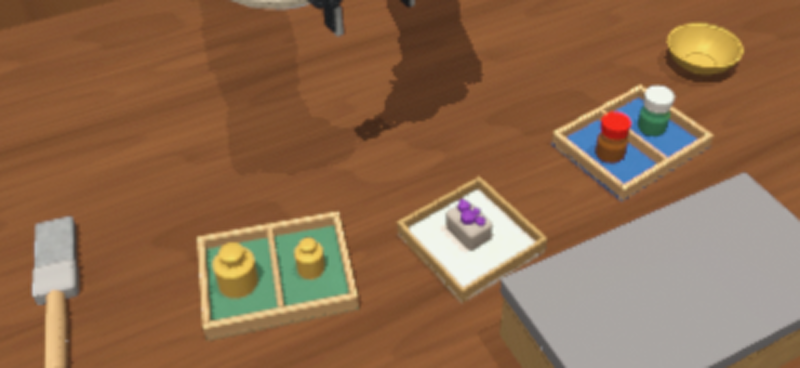

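The final picture shows all five pieces upright in their bays: weights at (235,270) and (309,257), crystal at (469,223), jars at (613,137) and (656,110). The bowl at (704,50) and the brush at (55,290) are where they started.

```bash
python3 -c "
from bench import manip
print(manip.sign_off())"
```

```text
the job is handed in; nothing more can be done
None
```

The job is handed in: the final picture shows the two weights in the green tray, the two jars in the blue tray and the crystal in the carton, all upright, with the bowl and brush where they were, after about 33 s of robot time.

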